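# Rock a stuck kiln post out of its foot block

## Task

The square white post has stuck in the mortise of its foot block, and the mortise has to be vacuumed out: first put the two broken pieces lying on the block into the red scrap tub, so that nothing can fall in. Then grip the post and rock it side to side, towards one white packing strip and then the other, several times, lifting only lightly until it works free; a straight pull would bring the heavy loose block up with it, and the block must stay flat on the table where it is. Finish holding the post in the gripper, upright and still, straight over its mortise and just clear of it (about a finger's width), with the other things left alone.

Things in the scene. Friction and masses are not known exactly. Their poses are not given: they have to be found in the camera images.
- post_mid (a point): The stuck kiln post: upright white ceramic post, 38 mm square, 115 mm long, about 0.27 kg, a buff band half-way up. The point is its centre, 57.5 mm from either end; z runs up the post, x and y are square to its faces and at the start lie along the block's x and y. It starts upright, seated 20 mm deep in the mortise, its foot 30 mm and its top 145 mm above the table.
- post_top (a point): Centre of the post's top end, 57.5 mm above post_mid. The post rocks 5 to 10 degrees towards either packing strip (the block's +x or -x). Under a light upward pull it pivots at the strip it leans towards while its opposite side slides up, so each swing from side to side gains a few mm. Its y faces are free for the fingers.
- post_foot (a point): Centre of the post's bottom end (57.5 mm below post_mid); 20 mm below the mortise mouth when seated.
- block: The foot block the post is stuck in: loose, heavy (3.2 kg), buff ceramic, 260 mm along its x, 130 mm along its y, 50 mm high, flat on the table, nothing fixes it down. Origin: centre of its underside, z up. Its x (the long way) is the way the post rocks. A straight pull of about 34 N lifts block and post together before the post slips out.
- mortise (a point): Centre of the mouth of the mortise, in the middle of the block's top face, 50 mm above the table; axes as the block's. It is 20 mm deep. Two springy white fibre-board strips (16 mm high) line it, one on the post's +x and one on its -x face, each squeezing the post with about 38 N and giving up to 3 mm; across y the post has 1.5 mm of play each side.
- stub_mid (a point): Broken end of a tube prop lying on the block: upright buff cylinder 32 mm in diameter, 26 mm high with a jagged crumb 5 mm higher on top, 45 g. The point is its centre, 13 mm above its base. It lies 80 to 95 mm from the post, towards one end of the block.
- wedge_mid (a point): Broken piece of white post lying on the block at the other end: 34 mm along its x, 28 mm along its y (grip it across y), 25 mm high, its upper part stepped back on the +x side, 50 g. The point is its centre, 12.5 mm above its base; it stands flat, z up.
- tub_floor (a point): The red scrap tub: open box 190 mm along its x, 170 mm along its y, 75 mm high, 4 mm walls, three old prop stubs up to 26 mm high already in it; fixed to the table. The point is the centre of its inner floor, 4 mm above the table. (The blue tray of the same plan size holds good props and is not for scrap; tub and tray may change sides.)
- prop: Spare buff tube prop standing upright, 40 mm in diameter, 110 mm high; a bystander, leave it alone. Origin: centre of its underside.
- cup: Terracotta cup, 76 mm across, 75 mm high; a bystander, leave it alone. Origin: centre of its underside.
- bowl: White bisque bowl, 110 mm across, 50 mm high; a bystander, leave it alone. Origin: centre of its underside.
- jar: Grey jar of kiln wash, 84 mm across, 110 mm high; a bystander, leave it alone. Origin: centre of its underside.
- post: The same post as post_mid: origin at the centre of its bottom end.
Not all that is in view belongs to the job. Leave any pink or purple look-alike of the part that bears stub_mid alone.

How it is judged:
By the outcome, as a careful person would: the job done as asked, in the order asked, and still so for the second after the job is handed in, while the arm keeps its last pose, push and grip.
It also fails if it takes over 72 s, if anything falls off the work surface, if the arm or the gripper's body presses on something with over 40 N, if the wrist force passes 120 N, or if a joint passes its speed limit or range.

## Robot

A 6-joint arm with a two-finger parallel gripper is mounted at the origin on the work surface. World frame = base frame: x ahead of the robot, y to its left, z up, the work surface at z = 0. Lengths are in m, angles in rad, forces in N, time in s.
With the tool pointing down it reaches from about 0.275 to 0.75 m from the base axis. Payload 10.2 kg.
Tool frame: the origin (TCP) lies midway between the tips of the shut fingers; the grasp point (between the pads) lies 19 mm behind it (env.hold_point_z is the distance from the TCP to the grasp point, in m); z points along the fingers, y is the line along which they close (so a half turn about z gives the same grasp; the last joint's range is limited). The gripper opens to 85 mm and grips with 20 to 120 N. Pads are 22 mm wide; open, the fingers measure 114 mm over their backs; the gripper's body (76 mm by 85 mm) begins 54 mm behind the grasp point. The pads swing forward as they close: fully open they stand 13 mm farther back than shut.
Start: joints at [0.922, 0.313, 1.498, -0, 1.331, -0.223], TCP at [0.217, 0.478, 0.231] pointing down, gripper open.
Joint ranges: [-2.94, 2.94], [-0.97, 2.17], [0.19, 2.56], [-1.23, 4.37], [0.02, 3.11], [-2.88, 2.88]. Speed limits (rad/s): [2.39, 2.39, 3.01, 3.14, 3.14, 3.14].

## Interface

Orientations are given as a unit quaternion [x, y, z, w].
In Python, from bench import env, kinematics, monitor, eyes, job gives the robot as it stands. The module is installed in compiled form; this text tells all that it offers. Calls block until the motion is done:
- env.reach(position, orientation): joint-space move of the TCP to a pose.
- env.movel(position, velocity=0.15, frame=None, guard=None): straight line of the TCP; frame=None keeps the orientation; velocity is the mean speed in m/s. With guard (N) it stops when the force on the tool has changed by that much, and returns True; else False.
- env.set_joints(angles): joint-space move.
- env.release() and env.close_gripper(effort=None): open the fingers fully, or close them until they stop; effort is the grip in N (None keeps the last).
- env.hold(seconds).
- kinematics.ik(position, orientation): joint angles nearest the present ones, or None.
- monitor.sense(): the state.
- eyes.grab_frame(name): name is "scene" or "side" or "wrist"; returns a dict with "frame" (420x560x3 uint8, red, green, blue), "mtx" (3x3 intrinsics, pixels), "k1" (the pictures are not rectified: a ray, as slopes to the right and down, at radius r is drawn at 1 + k1 r^2 times it, then the intrinsics apply), "view" (4x4, takes a point from world to camera coordinates). Camera axes: x right, y down, z forward; pixel columns grow to the right and rows downward; lengths in m; the calibration is good to about 2 mm. A picture is of the moment at which its call begins. There is no depth.
A pose or a line that the arm cannot do raises env.MotionError and nothing moves.
- job.hand_in(): hands the job in; it is judged then, once.
The state is a dict: "clock": time; "joints": joint angles; "qvel": joint speeds; "joint_efforts": joint torques, N m; "position": TCP position; "ee_rot": TCP orientation; "contact_force": force on the tool from outside, world axes, zero at the start; "ft_torque": the same for the moment, N m; "finger_gap": opening from 0.0 (shut) to 1.0 (fully open); "gripper_force": force on a finger pad.
Only numpy, scipy, OpenCV 4.12 (cv2) and the standard library are available. Lean on these libraries where they do the work, as an engineer would, in place of code of your own. Each camera call takes 0.05 s, during which the arm holds its last target. There are 200 camera calls.

## Working session

There is one attempt and no reset: what is moved stays moved. The work goes in short steps, each a Python script; the robot and the scene stay as the last script left them, time stands still between calls to the robot, and variables do not carry over. Pictures are saved under pics/ and viewed, at most 10 in all, crops included, and the job is handed in when it is done.

```bash
mkdir -p pics; ls; python3 - <<'E'
from bench import env,monitor,eyes
import cv2,numpy as np
for n in("scene","side"):
    d=eyes.grab_frame(n); cv2.imwrite(f"pics/{n}0.png",cv2.resize(d["frame"][:,:,::-1],(784,588)))
    np.savez(f"pics/{n}0.npz",**{k:np.array(d[k]) for k in("mtx","k1","view")},frame=d["frame"])
    V=np.array(d["view"]);print(n,d["mtx"],d["k1"],-V[:3,:3].T@V[:3,3])
print(monitor.sense(),env.hold_point_z)
E
```

```text
pics
scene [[434.43942429   0.         275.10529293]
 [  0.         434.43942429 215.29090961]
 [  0.           0.           1.        ]] -0.031831707774528435 [ 1.10464663 -0.61346417  1.08987531]
side [[397.72525839   0.         275.87083263]
 [  0.         397.72525839 207.24529178]
 [  0.           0.           1.        ]] 0.03778470909787881 [0.3062992  0.65198844 0.86651628]
{'clock': 0.1, 'joints': array([ 9.21592291e-01,  3.13373485e-01,  1.49835203e+00, -2.75757448e-06,
        1.33102339e+00, -2.23418658e-01]), 'qvel': array([-2.36016076e-03, -1.12575458e-03,  4.28652147e-04, -1.22102977e-03,
       -3.86854634e-04, -6.73266559e-05]), 'joint_efforts': array([ 3.34771488e-03, -4.12900472e+01, -2.60141122e+01, -1.12258554e-04,
        3.06962058e-03, -2.39069880e-05]), 'position': array([0.2167202 , 0.47792552, 0.23080625]), 'ee_rot': array([ 2.11287806e-01,  9.77423720e-01, -5.24531304e-04, -2.43101998e-04]), 'contact_force': array([-0.12612766,  0.23919426,  0.02054074]), 'ft_torque': array([ 0.02389274, -0.00043559,  0.02306992]), 'gripper_force': 0.0, 'finger_gap': 0.99879639491066} 0.0187
```

View pics/scene0.png

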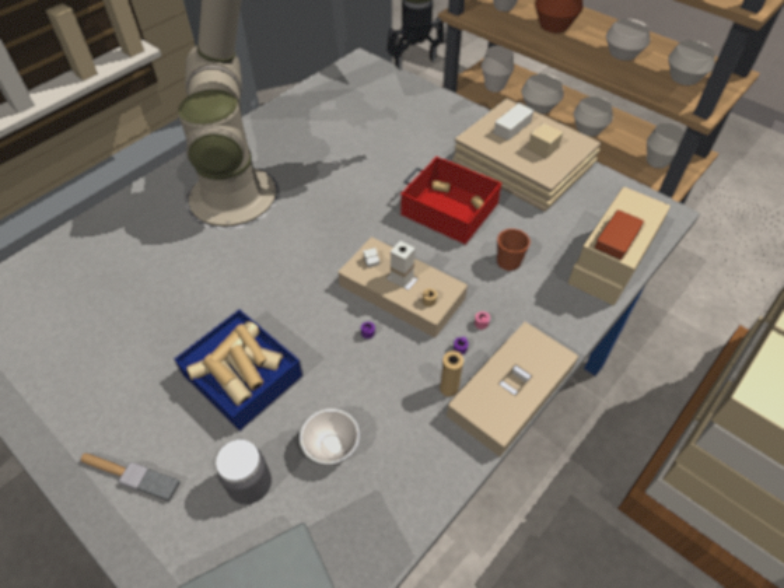

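View pics/side0.png

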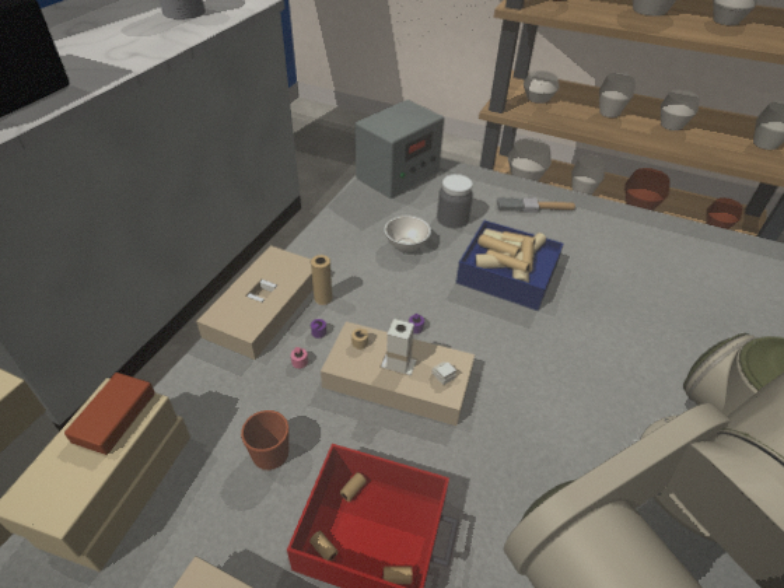

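The scene view (784x588) shows the block with the post at about (402,258), the wedge at (371,257) and the stub at (430,297). The red tub is at (450,198). In the side view the post top is at (400,328), the stub at (360,338), the wedge at (445,372), and the tub rim at (330,449), (447,485) and (291,550). The rings at (482,320) (pink), (461,345) and (368,329) (purple) are on the table, so they are look-alikes. The buff one on the block fits the stub. The second block, with an empty mortise, isn't the one meant.

```bash
cat > h.py <<'E'
import numpy as np,cv2
from scipy.spatial.transform import Rotation as R
def ray(d,px,s=1.4):
    K=np.array(d["mtx"]);k=float(d["k1"]);V=np.array(d["view"])
    u=(np.array(px)/s-K[:2,2])/[K[0,0],K[1,1]]
    x=u.copy()
    for _ in range(20): x=u/(1+k*x@x)
    v=V[:3,:3].T@np.r_[x,1]; return -V[:3,:3].T@V[:3,3],v
def onz(d,px,z,s=1.4):
    c,v=ray(d,px,s); return c+v*(z-c[2])/v[2]
def proj(d,P):
    K=np.array(d["mtx"]);k=float(d["k1"]);V=np.array(d["view"])
    q=V[:3,:3]@P+V[:3,3];x=q[:2]/q[2];x=x*(1+k*x@x);return K[:2,:2]@x+K[:2,2]
def down(yaw): # tool down; tool y axis along world angle yaw
    c,s=np.cos(yaw),np.sin(yaw); y=np.array([c,s,0]);z=np.array([0,0,-1.]);x=np.cross(y,z)
    return R.from_matrix(np.c_[x,y,z]).as_quat()
E
python3 - <<'E'
from h import *
S=np.load("pics/scene0.npz");D=np.load("pics/side0.npz")
np.set_printoptions(precision=4,suppress=True)
for n,p,z in[("corners",[(338,273),(375,240),(467,289),(433,325)],.05)]:
    for q in p: print("scene",q,onz(S,q,z))
for q in[(348,327),(474,348),(461,400),(322,376)]: print("side",q,onz(D,q,.05))
print("post",onz(S,(403,248),.145),onz(D,(401,328),.145))
print("stub",onz(S,(430,294),.077),onz(D,(360,335),.077))
print("wedge",onz(S,(371,256),.0625),onz(D,(445,371),.07))
for q in[(437,160),(500,183),(465,214),(403,188)]: print("tub scene",onz(S,q,.075))
for q in[(330,449),(447,485),(291,550)]: print("tub side",onz(D,q,.075))
print("cup",onz(S,(513,240),.075),onz(D,(266,428),.075),"prop",onz(S,(453,358),.11))
E
```

```text
scene (338, 273) [ 0.4319 -0.037   0.05  ]
scene (375, 240) [0.4261 0.0921 0.05  ]
scene (467, 289) [0.676  0.1168 0.05  ]
scene (433, 325) [ 0.6811 -0.0071  0.05  ]
side (348, 327) [0.6711 0.0132 0.05  ]
side (474, 348) [ 0.4309 -0.0456  0.05  ]
side (461, 400) [0.4133 0.077  0.05  ]
side (322, 376) [0.6573 0.1388 0.05  ]
post [0.5478 0.0494 0.145 ] [0.5451 0.0489 0.145 ]
stub [0.6366 0.0353 0.077 ] [0.6294 0.0422 0.077 ]
wedge [0.4608 0.0412 0.0625] [0.4573 0.0453 0.07  ]
tub scene [0.3728 0.3867 0.075 ]
tub scene [0.5446 0.4212 0.075 ]
tub scene [0.5455 0.2774 0.075 ]
tub scene [0.3763 0.2493 0.075 ]
tub side [0.5645 0.2717 0.075 ]
tub side [0.3779 0.2472 0.075 ]
tub side [0.5375 0.4271 0.075 ]
cup [0.6784 0.2825 0.075 ] [0.6755 0.2837 0.075 ] prop [ 0.7822 -0.0765  0.11  ]
```

```bash
python3 - <<'E'
from h import *
from bench import env,monitor,eyes,kinematics
psi=0.17
q=down(psi+np.pi/2)
for y in(psi+np.pi/2,psi-np.pi/2): print(kinematics.ik([.52,.045,.33],down(y)))
a=[kinematics.ik([.52,.045,.33],down(y)) for y in(psi+np.pi/2,psi-np.pi/2)]
a=[x for x in a if x is not None]; a=min(a,key=lambda x:abs(x[5])); env.set_joints(a)
d=eyes.grab_frame("wrist"); cv2.imwrite("pics/w1.png",cv2.resize(d["frame"][:,:,::-1],(784,588),interpolation=cv2.INTER_CUBIC))
np.savez("pics/w1.npz",**{k:np.array(d[k]) for k in("mtx","k1","view")},frame=d["frame"])
s=monitor.sense();print(s["position"],s["joints"],s["clock"])
E
```

```text
[-1.38383929e-01  2.56794209e-01  1.31779679e+00 -4.44089210e-16
  1.56700165e+00 -1.87918026e+00]
[-1.38383929e-01  2.56794209e-01  1.31779679e+00 -4.44089210e-16
  1.56700165e+00  1.26241240e+00]
[0.5198682  0.04572093 0.32988693] [-1.37074884e-01  2.56806265e-01  1.31806595e+00  1.17459249e-04
  1.56699847e+00  1.26208170e+00] 2.0917
```

View pics/w1.png

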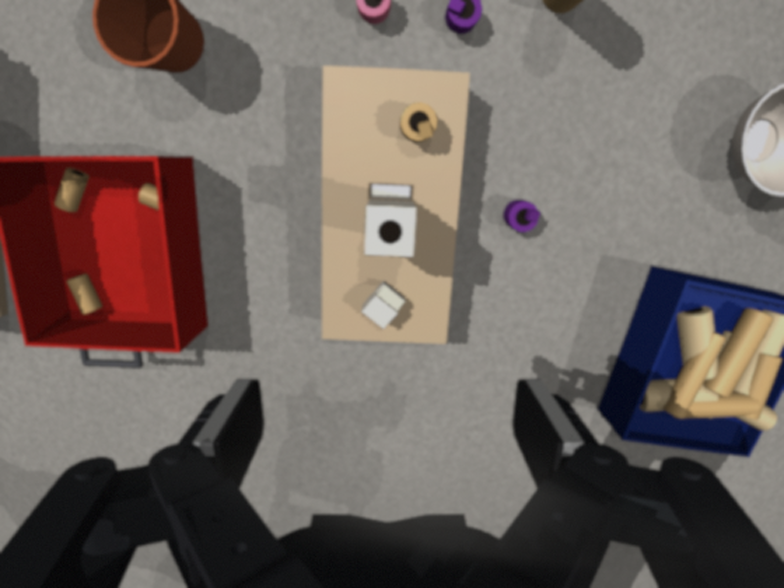

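The wrist view shows block corners at (322,66), (469,71), (447,343) and (322,340). The post top is centred at (390,231), the buff stub at (419,122), and the wedge, turned about 40°, at (384,305). The tub rim runs from (0,158) and (160,158) to (25,345) and (180,350). I'll enlarge the wedge and stub to confirm them.

```bash
python3 - <<'E'
from h import *
np.set_printoptions(precision=4,suppress=True)
d=np.load("pics/w1.npz");f=d["frame"][:,:,::-1]
V=d["view"];print("cam",-V[:3,:3].T@V[:3,3],V[2,:3])
for q in[(322,66),(469,71),(447,343),(322,340)]: print(onz(d,q,.05))
print("post",onz(d,(390,231),.145)); print("stub",onz(d,(419,122),.077))
for q in[(160,158),(180,350),(25,345),(0,158)]: print("tub",onz(d,q,.075))
a=cv2.resize(f[190:250,240:310],None,fx=6,fy=6,interpolation=cv2.INTER_CUBIC)
b=cv2.resize(f[60:120,265:335],None,fx=5,fy=6,interpolation=cv2.INTER_CUBIC)
cv2.imwrite("pics/c1.png",np.hstack([a,b]))
E
```

```text
cam [0.5982 0.0586 0.4737] [-0.3006 -0.0532 -0.9523]
[0.6676 0.1292 0.05  ]
[0.6859 0.0002 0.05  ]
[ 0.427  -0.0348  0.05  ]
[0.408  0.0952 0.05  ]
post [0.5475 0.0477 0.145 ]
stub [0.6332 0.0373 0.077 ]
tub [0.5672 0.2581 0.075 ]
tub [0.383  0.2339 0.075 ]
tub [0.3575 0.4018 0.075 ]
tub [0.546  0.4134 0.075 ]
```

View pics/c1.png

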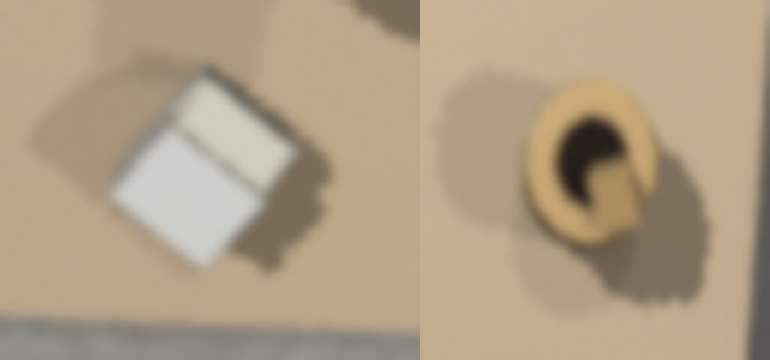

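The enlarged crop confirms both pieces. On the left is the white stepped wedge, its step facing up-right; on the right is the buff stub with its crumb at the lower right of the rim. I'll compute the wedge pose from its top corners.

```bash
python3 - <<'E'
from h import *
np.set_printoptions(precision=4,suppress=True)
d=np.load("pics/w1.npz")
g=lambda p,z:onz(d,(p[0]/6+240,p[1]/6+190),z,1)
L,U,Rr,B=[g(p,.075) for p in[(110,193),(175,122),(262,200),(205,268)]]
print(L,U,Rr,B); 
xa=(U-L+Rr-B);xa/=np.linalg.norm(xa);ya=(L-B+U-Rr);ya/=np.linalg.norm(ya)
print("angles",np.arctan2(xa[1],xa[0]),np.arctan2(ya[1],ya[0]),"w",np.linalg.norm(L-B),np.linalg.norm(U-Rr),"lenhigh",np.linalg.norm(U-L))
back=(L+B)/2; print("centre",back+xa*.017,)
for z in(.06,.065): 
  p=(g((210,68),z)+g((298,150),z))/2; print("front",z,p,np.linalg.norm(p-back), (p+back)/2)
h=lambda p,z:onz(d,(p[0]/5+265,p[1]/6+60),z,1)
print("stub",h((593,160)if 0 else (593-420,160),.076))
E
```

```text
[0.4558 0.059  0.075 ] [0.4748 0.0473 0.075 ] [0.46  0.025 0.075] [0.4416 0.0349 0.075 ]
angles -0.5230322950816796 1.012260971350587 w 0.02799278887441479 0.02678225057845358 lenhigh 0.022300394095135925
centre [0.4635 0.0385 0.075 ]
front 0.06 [0.4763 0.0294 0.06  ] 0.035975995961227566 [0.4625 0.0382 0.0675]
front 0.065 [0.4778 0.0298 0.065 ] 0.03521990424209333 [0.4633 0.0384 0.07  ]
stub [0.6339 0.0369 0.076 ]
```

```bash
cat >> h.py <<'E'
from bench import env,monitor,eyes,kinematics
def best(p,yaw):
    a=[(kinematics.ik(p,down(yaw+k*np.pi)),k) for k in(0,1,-1)]
    a=[x for x in a if x[0] is not None]; q,k=min(a,key=lambda x:abs(x[0][5])); return q,yaw+k*np.pi
def go(p,yaw):
    q,y=best(p,yaw); env.set_joints(q); return y
def st(t=""):
    s=monitor.sense(); print(t,"t%.1f"%s["clock"],s["position"].round(4),"gap%.3f"%s["finger_gap"],"gf%.1f"%s["gripper_force"],"F",s["contact_force"].round(1),"T",s["ft_torque"].round(2)); return s
def save(n,name="wrist"):
    d=eyes.grab_frame(name); np.savez(f"pics/{n}.npz",**{k:np.array(d[k]) for k in("mtx","k1","view")},frame=d["frame"])
    cv2.imwrite(f"pics/{n}.png",cv2.resize(d["frame"][:,:,::-1],(784,588),interpolation=cv2.INTER_CUBIC)); return d
E
python3 - <<'E'
from h import *
psi=.132; tub=np.array([.4634,.3268]); X=np.array([np.cos(psi),np.sin(psi)]);Y=np.array([-X[1],X[0]])
d0=np.load("pics/w1.npz")
for p in[(72,190),(150,195),(85,295)]:
    r=onz(d0,p,.02)[:2]-tub; print("old",r@X,r@Y)
w=[.463,.0385]
y=go([*w,.18],1.03); env.movel([*w,.0535],.12,guard=8); st("down")
env.close_gripper(30); st("grip")
env.movel([*w,.2],.2); st("up")
t=tub-.03*X-.01*Y
go([*t,.19],psi+np.pi/2); st("over tub")
env.movel([*t,.03],.2,guard=8); st("in"); env.release(); env.movel([*t,.2],.25); st("out")
save("t1")
E
```

```text
old 0.05978171717753357 0.04604305324608131
old 0.05603867735907089 -0.039539640128541914
old -0.05590247956795218 0.050222960198849385
down t5.4 [0.4634 0.0384 0.0541] gap1.002 gf0.0 F [-0.5 -0.1 -0.3] T [-0.02 -0.03  0.  ]
grip t6.0 [0.4632 0.0385 0.0538] gap0.323 gf30.0 F [-0.6  0.7  3.2] T [-0.04  0.13 -0.03]
up t6.8 [0.4624 0.0386 0.1989] gap0.323 gf29.6 F [-0.7  0.6 -0.3] T [-0.09 -0.03 -0.02]
over tub t7.9 [0.4353 0.312  0.1897] gap0.319 gf29.6 F [ 0.8 -0.5 -0.9] T [-0.02  0.01  0.01]
in t8.9 [0.4358 0.3129 0.0311] gap0.321 gf29.6 F [ 0.6 -0.5  0.1] T [ 0.02  0.   -0.03]
out t10.3 [0.4344 0.3127 0.1986] gap1.001 gf0.0 F [-0.5 -0.   0.7] T [-0.03 -0.   -0.03]
```

View pics/t1.png

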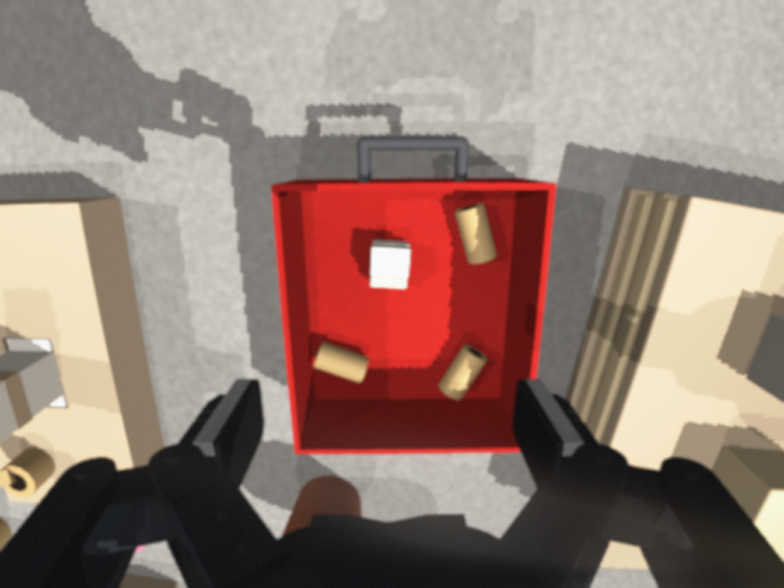

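The tub holds the wedge at (390,264) and its three old stubs. Next is the stub.

```bash
python3 - <<'E'
from h import *
psi=.132; tub=np.array([.4634,.3268]); X=np.array([np.cos(psi),np.sin(psi)]);Y=np.array([-X[1],X[0]])
w=[.6337,.037]
go([*w,.19],psi+np.pi/2); st("over"); env.movel([*w,.0535],.12,guard=8); st("down")
env.close_gripper(30); st("grip")
env.movel([*w,.2],.2); st("up")
t=tub+.02*X
go([*t,.19],psi+np.pi/2); st("over tub")
env.movel([*t,.032],.2,guard=8); st("in"); env.release(); env.movel([*t,.2],.25); st("out")
d=save("t2")
c=np.array([.5473,.0475])
p=c-.09*X
go([*p,.24],psi+np.pi/2); st("look"); save("w2")
a=cv2.imread("pics/t2.png");b=cv2.imread("pics/w2.png")
cv2.imwrite("pics/tw.png",np.hstack([cv2.resize(a,(390,292)),cv2.resize(b,(390,292))]))
E
```

```text
over t12.6 [0.6336 0.0373 0.1899] gap0.998 gf0.0 F [-0.5 -0.3  1.3] T [-0.  0. -0.]
down t13.9 [0.6341 0.037  0.0543] gap1.004 gf0.0 F [ 0.5 -0.2 -0.1] T [ 0.   -0.01  0.  ]
grip t14.4 [0.6339 0.037  0.0538] gap0.365 gf29.8 F [0.  0.2 2.3] T [-0.01  0.01 -0.  ]
up t15.3 [0.6331 0.037  0.1985] gap0.362 gf29.7 F [-0.8  0.6 -0.5] T [-0.03 -0.03 -0.01]
over tub t17.5 [0.4834 0.3292 0.1899] gap0.362 gf29.7 F [-0.5 -0.  -0.8] T [-0.01 -0.03 -0.02]
in t18.5 [0.4839 0.3297 0.0332] gap0.364 gf29.7 F [-0.9 -0.6 -1. ] T [0.02 0.01 0.02]
out t19.9 [0.4827 0.3292 0.1985] gap1.000 gf0.0 F [-0.4  0.1 -0.6] T [0.   0.07 0.03]
look t22.1 [0.4581 0.0358 0.2399] gap1.002 gf0.0 F [0.1 0.2 0.4] T [ 0.05 -0.    0.02]
```

View pics/tw.png

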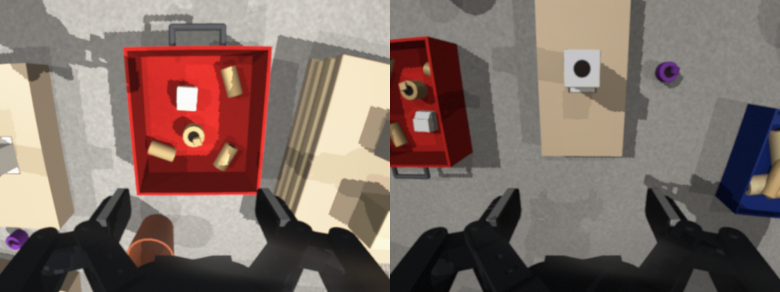

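Both pieces are in the tub: the stub is upright near (193,135) in the left panel and the wedge is at (187,97). The block top is clear apart from the post at (582,68) in the right panel. Now I'll grip the post and null the side forces.

```bash
python3 - <<'E'
from h import *
psi=.132;X=np.array([np.cos(psi),np.sin(psi)]);Y=np.array([-X[1],X[0]])
np.set_printoptions(precision=4,suppress=True)
d=np.load("pics/w2.npz");s=2*392/390*1.0
c=[onz(d,((u-390)*784/390,v*588/292),.145) for u,v in[(564,50),(600,50),(600,87),(564,87)]]
print(c,np.mean(c,0))
m=np.mean(c,0)[:2]
p=.5*(m+np.array([.5473,.0475])); print(p)
go([*p,.2],psi+np.pi/2); env.movel([*p,.099],.12,guard=8); st("down")
env.close_gripper(40); s=st("grip40")
for f in (s,): print("Fblock",s["contact_force"][:2]@X,s["contact_force"][:2]@Y)
print(s["joints"],s["ee_rot"])
E
```

```text
[array([0.563 , 0.0684, 0.145 ]), array([0.5678, 0.0321, 0.145 ]), array([0.5314, 0.0265, 0.145 ]), array([0.5263, 0.0643, 0.145 ])] [0.5471 0.0478 0.145 ]
[0.5472 0.0477]
down t23.6 [0.5476 0.0476 0.0999] gap1.001 gf0.0 F [ 0.   0.8 -0.2] T [ 0.02  0.01 -0.01]
grip40 t24.1 [0.5473 0.0482 0.0994] gap0.442 gf41.4 F [-0.9  4.5  4.7] T [ 0.84  0.2  -0.13]
Fblock -0.2727156571919941 4.567992754148377
[-0.1259  0.5021  1.5887  0.0011  1.0505  1.3125] [ 0.9978  0.0659  0.0002 -0.0005]
```

```bash
cat > rock.py <<'E'
from h import *
import json,sys
psi=.132;X=np.array([np.cos(psi),np.sin(psi),0]);Y=np.array([-X[1],X[0],0]);Z=np.array([0,0,1.])
C=np.array([.5473,.0479,0])
class Rock:
    def __init__(s,y0=0.):
        m=monitor.sense(); s.x=0.;s.z=m["position"][2];s.th=0.;s.y=0.
        s.R0=R.from_quat(down(psi+np.pi/2)) 
        # same half-turn as present
        if abs(s.R0.as_quat()@m["ee_rot"])<.7: s.R0=R.from_quat(down(psi-np.pi/2))
        s.load()
    def load(s):
        try: s.x,s.z,s.th,s.y=json.load(open("rock.json"))
        except FileNotFoundError: pass
    def cmd(s,v=.04):
        env.movel(C+s.x*X+s.y*Y+s.z*Z,v,frame=(R.from_rotvec(s.th*Y)*s.R0).as_quat())
        json.dump([s.x,s.z,s.th,s.y],open("rock.json","w"))
    def rot(s,px,pz,dth):
        dx,dz=s.x-px,s.z-pz;c,n=np.cos(dth),np.sin(dth)
        s.x,s.z=px+c*dx+n*dz,pz-n*dx+c*dz; s.th+=dth
    def F(s):
        m=monitor.sense();f=m["contact_force"];return m["clock"],f@X,f@Y,f[2],m["ft_torque"]@Y,m["position"][2],m["finger_gap"]
    def foot(s,z0=.0994): # foot centre lift for the commanded pose
        L=z0-.03; return s.x-L*np.sin(s.th), s.z-L*np.cos(s.th)-.03
    def swing(s,sg,to,step=np.radians(2),Ft=-10.,k=8e-5,v=.04,pz=.046):
        while sg*(to-s.th)>1e-4:
            s.rot(sg*.019,pz,sg*min(step,sg*(to-s.th)))
            s.cmd(v); f=s.F()
            s.z+=np.clip(k*(f[3]-Ft),-1.5e-3,.8e-3); s.x+=np.clip(k*f[1],-1e-3,1e-3); s.y+=np.clip(.5*k*f[2],-.5e-3,.5e-3)
            fx,fz=s.foot()
            print("th%5.1f foot x%5.1f z%5.1f | t%.2f Fx%6.1f Fy%6.1f Fz%6.1f My%6.2f z%.4f gap%.3f"%(np.degrees(s.th),fx*1e3,fz*1e3,*f))
            if f[3]<-26: print("PULL HIGH"); break
E
python3 - <<'E'
from rock import *
env.close_gripper(95); st("grip")
r=Rock(); r.swing(1,np.radians(6))
E
```

```text
grip t24.3 [0.5473 0.0482 0.0995] gap0.436 gf94.6 F [-1.9  4.8  6. ] T [ 0.85  0.3  -0.17]
th  2.0 foot x -1.0 z  1.6 | t24.57 Fx  -6.1 Fy   4.1 Fz   2.5 My  0.25 z0.0999 gap0.430
th  4.0 foot x -1.9 z  2.6 | t24.82 Fx  -4.1 Fy   2.9 Fz  -5.9 My -0.02 z0.1003 gap0.435
th  6.0 foot x -2.8 z  3.4 | t25.07 Fx  -5.9 Fy   3.0 Fz  -9.6 My  0.13 z0.1008 gap0.435
```

```bash
python3 - <<'E'
from rock import *
r=Rock()
for sg in(-1,1,-1):
    r.swing(sg,sg*np.radians(7))
    if r.foot()[1]>.018: break
E
```

```text
th  4.0 foot x -2.0 z  3.0 | t25.32 Fx  -1.1 Fy   2.0 Fz -22.6 My -0.14 z0.1013 gap0.438
th  2.0 foot x -1.7 z  2.6 | t25.57 Fx  -2.5 Fy   2.4 Fz -21.9 My  0.54 z0.1018 gap0.436
th  0.0 foot x -1.2 z  2.5 | t25.82 Fx   0.3 Fy   2.3 Fz -19.4 My  0.60 z0.1022 gap0.432
th -2.0 foot x -0.6 z  2.5 | t26.07 Fx   2.1 Fy   3.1 Fz -16.9 My  0.27 z0.1027 gap0.433
th -4.0 foot x -0.1 z  3.3 | t26.32 Fx   0.3 Fy   3.4 Fz  -8.9 My  0.89 z0.1032 gap0.433
th -6.0 foot x  0.6 z  3.8 | t26.57 Fx   4.2 Fy   2.9 Fz -11.6 My  0.22 z0.1036 gap0.436
th -7.0 foot x  1.1 z  4.3 | t26.82 Fx   3.6 Fy   2.2 Fz  -7.8 My  0.51 z0.1037 gap0.434
th -5.0 foot x  0.8 z  5.2 | t27.07 Fx   0.7 Fy  -1.5 Fz  -7.4 My  0.48 z0.1044 gap0.433
th -3.0 foot x  0.5 z  5.7 | t27.32 Fx   1.4 Fy  -1.6 Fz -11.7 My  0.10 z0.1050 gap0.432
th -1.0 foot x  0.2 z  6.2 | t27.57 Fx   0.7 Fy  -1.9 Fz -11.6 My -0.09 z0.1056 gap0.431
th  1.0 foot x -0.3 z  6.6 | t27.82 Fx  -2.7 Fy  -2.5 Fz -12.9 My -0.33 z0.1062 gap0.431
th  3.0 foot x -0.7 z  7.2 | t28.07 Fx  -0.7 Fy  -1.5 Fz -11.1 My -0.51 z0.1067 gap0.431
th  5.0 foot x -1.1 z  8.0 | t28.32 Fx  -2.1 Fy  -0.9 Fz  -8.5 My -0.13 z0.1072 gap0.431
th  7.0 foot x -1.6 z  8.8 | t28.57 Fx  -3.2 Fy  -0.7 Fz  -9.3 My  0.02 z0.1076 gap0.434
th  5.0 foot x -1.3 z  9.1 | t28.82 Fx   1.3 Fy  -0.1 Fz -14.4 My -0.55 z0.1084 gap0.435
th  3.0 foot x -1.0 z  9.5 | t29.07 Fx   0.9 Fy   0.6 Fz -12.1 My -0.13 z0.1090 gap0.431
th  1.0 foot x -0.7 z 10.2 | t29.32 Fx   0.5 Fy   0.7 Fz  -9.7 My  0.16 z0.1097 gap0.430
th -1.0 foot x -0.5 z 10.8 | t29.57 Fx   0.2 Fy   1.6 Fz -10.5 My  0.39 z0.1104 gap0.434
th -3.0 foot x -0.3 z 11.6 | t29.82 Fx   0.3 Fy   1.7 Fz  -8.0 My  0.50 z0.1109 gap0.432
th -5.0 foot x -0.1 z 12.3 | t30.07 Fx   0.9 Fy   0.7 Fz  -9.2 My  0.53 z0.1115 gap0.432
th -7.0 foot x  0.1 z 12.9 | t30.32 Fx   1.2 Fy   0.3 Fz -10.5 My  0.65 z0.1119 gap0.431
```

```bash
python3 - <<'E'
from rock import *
r=Rock()
for sg in(1,-1,1):
    r.swing(sg,sg*np.radians(6),Ft=-8)
    if r.foot()[1]>.019: break
save("s3","side")
E
```

```text
th -5.0 foot x -0.3 z 13.5 | t30.57 Fx  -2.4 Fy  -0.8 Fz  -9.3 My  0.86 z0.1125 gap0.434
th -3.0 foot x -0.6 z 13.9 | t30.82 Fx  -2.8 Fy  -1.7 Fz -12.1 My  0.64 z0.1132 gap0.436
th -1.0 foot x -0.9 z 14.4 | t31.07 Fx  -2.7 Fy  -0.7 Fz -10.1 My  0.52 z0.1139 gap0.423
th  1.0 foot x -1.1 z 15.0 | t31.32 Fx  -1.9 Fy  -1.0 Fz  -8.7 My  0.44 z0.1145 gap0.434
th  3.0 foot x -1.2 z 15.6 | t31.57 Fx  -1.9 Fy  -0.2 Fz  -9.3 My  0.32 z0.1151 gap0.431
th  5.0 foot x -1.4 z 16.3 | t31.82 Fx  -2.0 Fy  -0.0 Fz  -7.8 My  0.37 z0.1156 gap0.434
th  6.0 foot x -1.8 z 17.0 | t32.08 Fx  -4.8 Fy   0.5 Fz  -4.0 My  0.94 z0.1160 gap0.433
th  4.0 foot x -2.1 z 18.1 | t32.33 Fx  -3.6 Fy   1.0 Fz  -2.1 My  0.63 z0.1176 gap0.434
th  2.0 foot x -2.1 z 19.2 | t32.58 Fx   0.6 Fy  -0.1 Fz  -1.8 My  0.03 z0.1188 gap0.431
th  0.0 foot x -2.3 z 20.2 | t32.83 Fx  -0.2 Fy  -0.2 Fz  -2.8 My -0.02 z0.1196 gap0.433
th -2.0 foot x -2.4 z 21.2 | t33.08 Fx   0.5 Fy  -0.4 Fz  -2.6 My  0.03 z0.1203 gap0.430
th -4.0 foot x -2.6 z 22.2 | t33.33 Fx  -0.0 Fy  -0.4 Fz  -2.6 My  0.09 z0.1211 gap0.432
th -6.0 foot x -2.8 z 23.2 | t33.58 Fx   0.2 Fy  -0.6 Fz  -3.0 My  0.08 z0.1218 gap0.432
```

The post came free at about z = 0.118: the pull dropped to its own weight, 2.7 N. Next I raise it, bring it upright over the mortise and look.

```bash
python3 - <<'E'
from rock import *
r=Rock()
r.z=.128; r.cmd(.05); r.x=r.y=r.th=0.; r.z=.1315; r.cmd(.03); env.hold(.3); st("up")
a=save("s4","side");b=save("c4","scene");c=save("w4")
print([proj(d,np.array([.547,.0477,.1])).round(0) for d in(a,b,c)])
def crop(d,n=50):
    u,v=proj(d,np.array([.547,.0477,.09])).astype(int); u=max(u,n);v=max(v,n)
    print(u-n,v-n);return cv2.resize(d["frame"][v-n:v+n,u-n:u+n,::-1],(400,400),interpolation=cv2.INTER_CUBIC)
cv2.imwrite("pics/x4.png",np.hstack([crop(a),crop(b)]))
E
```

```text
up t34.7 [0.5471 0.0479 0.1316] gap0.433 gf100.2 F [ 0.1 -0.2 -3.1] T [ 0.01 -0.04 -0.01]
[array([285., 246.]), array([287., 187.]), array([276., 250.])]
235 198
237 139
```

View pics/x4.png

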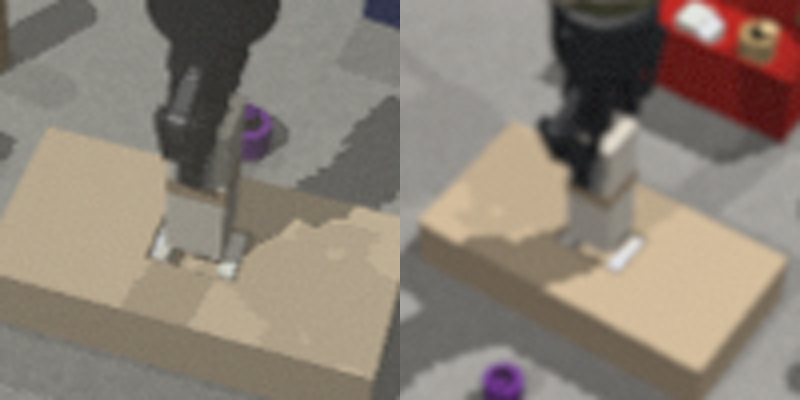

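The post is out and clearly above the mortise in both views. I'll overlay the ideal upright post and block outlines to check tilt and offset.

```bash
python3 - <<'E'
from rock import *
o=[]
for n,u0,v0 in(("s4",235,198),("c4",237,139)):
    d=np.load(f"pics/{n}.npz"); im=cv2.resize(d["frame"][v0-2:v0+98,u0:u0+100,::-1],(400,400),interpolation=cv2.INTER_CUBIC)
    P=lambda x,y,z:tuple(((proj(d,np.array([.5472,.0477,0])+x*X+y*Y+z*Z)-[u0,v0-2]+.5)*4).round().astype(int).tolist())
    def box(hx,hy,z,c):
        p=[P(sx*hx,sy*hy,z) for sx,sy in((1,1),(1,-1),(-1,-1),(-1,1))]
        for i in range(4): cv2.line(im,p[i],p[i-1],c,1)
        return p
    a=box(.019,.019,.062,(0,0,255));b=box(.019,.019,.177,(0,0,255))
    for i in range(4): cv2.line(im,a[i],b[i],(0,0,255),1)
    box(.13,.065,.05,(255,0,0))
    o.append(im)
cv2.imwrite("pics/o4.png",np.hstack(o))
E
```

```text
(no output)
```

View pics/o4.png

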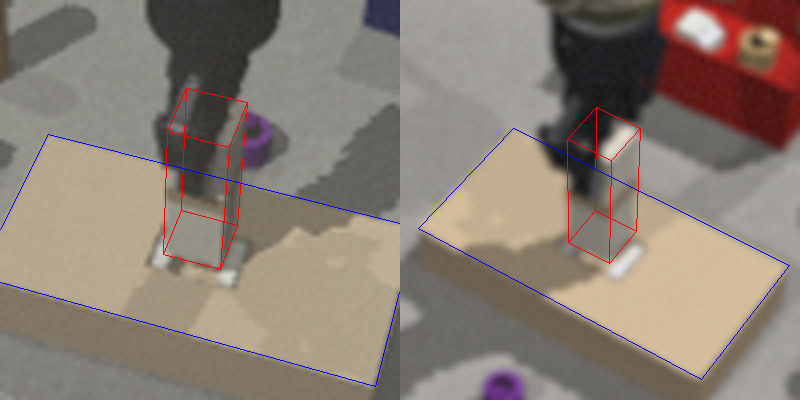

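```bash
python3 - <<'E'
from rock import *
o=[]
for n in("s4","c4"):
    d=np.load(f"pics/{n}.npz"); 
    u0,v0=(proj(d,np.array([.5472,.0477,.1]))-[20,25]).astype(int); print(u0,v0)
    im=cv2.resize(d["frame"][v0:v0+58,u0:u0+40,::-1],(400,580),interpolation=cv2.INTER_CUBIC)
    for z in(.063,.098,.178):
        for sx in(1,-1):
            for sy in(1,-1):
                p=((proj(d,np.array([.5472,.0477,z])+sx*.019*X+sy*.019*Y)-[u0,v0]+.5)*10).round().astype(int)
                print(n,z,sx,sy,p); cv2.circle(im,tuple(p.tolist()),3,(0,0,255),-1)
    o.append(im)
cv2.imwrite("pics/z4.png",np.hstack(o))
E
```

```text
265 220
s4 0.063 1 1 [109 392]
s4 0.063 1 -1 [153 283]
s4 0.063 -1 1 [251 429]
s4 0.063 -1 -1 [292 319]
s4 0.098 1 1 [112 304]
s4 0.098 1 -1 [157 195]
s4 0.098 -1 1 [258 342]
s4 0.098 -1 -1 [299 231]
s4 0.178 1 1 [118  86]
s4 0.178 1 -1 [166 -24]
s4 0.178 -1 1 [274 124]
s4 0.178 -1 -1 [317  13]
267 162
c4 0.063 1 1 [290 326]
c4 0.063 1 -1 [223 405]
c4 0.063 -1 1 [188 274]
c4 0.063 -1 -1 [120 352]
c4 0.098 1 1 [293 251]
c4 0.098 1 -1 [225 331]
c4 0.098 -1 1 [189 199]
c4 0.098 -1 -1 [119 277]
c4 0.178 1 1 [301  68]
c4 0.178 1 -1 [229 149]
c4 0.178 -1 1 [191  15]
c4 0.178 -1 -1 [118  94]
```

View pics/z4.png

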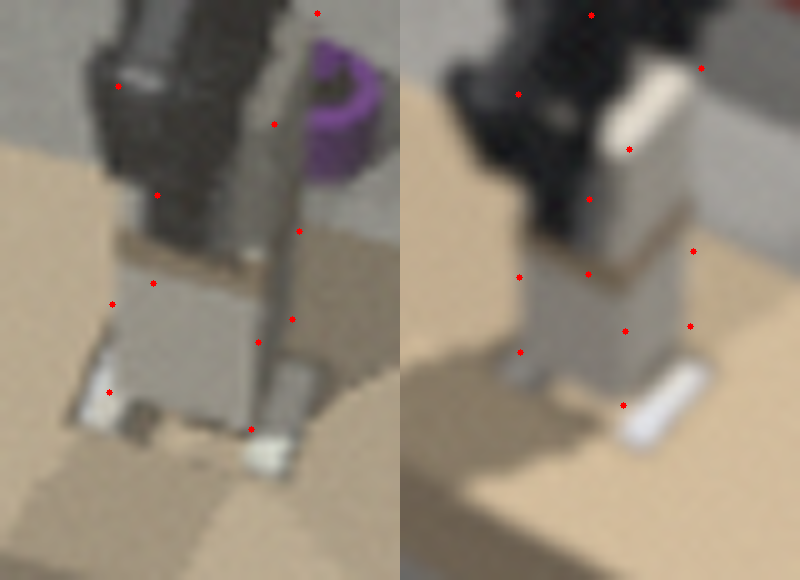

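The foot corners agree with the upright prediction to about 1 px (2 mm). In the side view (112,388) compares with (109,392) and (250,428) with (251,429). Lean is a degree or two, the foot is about 12 mm clear, and the block outline is unchanged. Handing in.

```bash
python3 - <<'E'
from h import *
from bench import job
env.hold(.3); st(); print(job.hand_in())
E
```

```text
t35.2 [0.5473 0.0479 0.1315] gap0.430 gf100.2 F [ 0.7 -0.  -2.8] T [-0.01  0.02 -0.04]
the job is handed in; nothing more can be done
None
```

I put both broken pieces in the red tub, rocked the post free, and handed the job in at 35.2 s with the post held upright over its mortise, about 12 mm clear; the block had not visibly moved.

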